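# Slide the battery pack home into its charging corner

## Robot

A 6-joint arm with a two-finger parallel gripper is mounted at the origin on a cart in front of the work surface, level with it; the furniture and walls round the work are solid. World frame = base frame: x ahead of the robot, y to its left, z up, the work surface at z = 0. Lengths are in mm, angles in rad, forces in N, time in s.
With the tool pointing down it reaches from about 375 to 900 mm from the base axis. Payload 3.1 kg.
Tool frame: the origin (TCP) lies at the very end of the fingers, on their centre line; the grasp point (between the pads) lies 19 mm behind it; z points along the fingers, y is the line along which they close (so a half turn about z gives the same grasp; the last joint's range is limited). The gripper opens to 85 mm and grips with 20 to 120 N. Pads are 22 mm wide; open, the fingers measure 114 mm over their backs; the gripper's body (76 mm by 85 mm) begins 54 mm behind the grasp point. The pads swing forward as they close: fully open they stand 13 mm farther back than shut.
Start: joints at [-1.327, 0.527, 1.433, -0, 1.181, -0.178], TCP at [256.466, -569.931, 231.31] pointing down, gripper open.
Joint ranges: [-3.08, 3.08], [-0.75, 2.2], [0.22, 2.44], [-1.43, 4.57], [0, 2.65], [-2.85, 2.85]. Speed limits (rad/s): [2.79, 2.79, 3.14, 3.14, 3.14, 3.14].

## Interface

Orientations are given as a unit quaternion [x, y, z, w].
In Python, from workcell import robot gives the robot as it stands.
- The arm moves only by the shell command python3 -m handwheel 'ROWS' [FORCE]. ROWS is JSON, a list of rows, each a list of 7 numbers: the shift along the tool's x, y, z in cm, then the turn, a rotation vector about the tool's x, y, z in rad, then the finger opening in cm, from 0 to 8.54. In form: [[dx, dy, dz, ax, ay, az, fingers], ...]. A call has exactly 5 rows; each row shifts and turns the commanded pose from where the row before left it, along the tool's axes as they then stand; what a row does not reach is not made up. A row lasts 1/12 s, in which the tool goes at most 41.7 mm and 7.16 degrees, less where a joint would pass 70% of its speed; a pose out of reach is approached as far as the arm can. A call with a gripper value outside its range is refused whole. The fingers move at their own pace and stop on an object; FORCE is the grip in N (left out, the last holds). Time passes only in rows, so rows that do not move let the fingers close, or fill a call up. It gives the time, the measured TCP pose, the force and the opening at its end, in the units of the state.
- robot.sense(): the state, without advancing time (a new reading comes with each control period).
- robot.read_camera(name): name is "side" or "top"; returns the picture (400x640x3 uint8, red, green, blue); there is no depth.
- robot.calibration(name): a dict with "vfov" (degrees; the focal length in pixels is half the picture's height over the tangent of half this angle, whatever the lens; pixels are square), "cx", "cy" (the principal point, pixels), "world_to_cam" (4x4, takes a point from world to camera coordinates). Camera axes: x right, y up, looking along -z (the intrinsics and any distortion apply to the point x, -y, -z); pixel columns grow to the right and rows downward; lengths in mm; the calibration is good to about 2 mm. A picture is of the moment at which its call begins. calibration takes no time and is no camera call.
- robot.close_job(): hands the job in, once; it reports no verdict.
The state is a dict: "t": time; "qpos": joint angles; "joint_vel": joint speeds; "joint_efforts": joint torques, N m; "position": TCP position; "ee_rot": TCP orientation; "force": force on the tool from outside, world axes, zero at the start; "torque": the same for the moment, N m; "grip_width": opening from 0.0 (shut) to 1.0 (fully open).
Only numpy, scipy, OpenCV 4.12 (cv2) and the standard library are available. Lean on these libraries where they do the work, as an engineer would, in place of code of your own. Each camera call takes 0.05 s, during which the arm holds its last target. There are 200 camera calls.

## Task

Push the heavy upright battery pack across the bench into its charging corner, until its back lies flush against the long back rail and its right side against the short end stop. Push it low, near its base, so that it slides on its feet and neither tips nor lifts; leave its carry handle and everything else on the bench alone, and finish clear of it all.

Things in the scene. Friction and masses are not known exactly. Their poses are not given: they have to be found in the camera images.
- pack: Loose upright battery pack: black base shell 100 mm deep (x) x 150 wide (y), on it a green case 56 x 106 mm with black cap, 170 mm tall, about 1.3 kg. Origin: on the bench under its middle. +x points out of its back (two copper pads), -x out of its front (yellow lamps), +y to its left, z up. Sliding takes 6 to 14 N. Pushed higher than about 50 mm on front or back, or 75 mm on a side, it may tip.
- pack_base (a point): Middle of the base shell's flat front: 50 mm in front of the pack's origin and 20 mm above the bench. The base shell, right for pushing, has four flat upright sides from 6 to 40 mm above the bench, over rubber feet that grip the bench; the case above stands back 22 mm from it all round. Axes as the pack's.
- carry_handle: The steel bail handle with a rubber grip, fixed on top of the pack, 87 mm long along the pack's y, 11 to 16 mm thick, reaching from 170 to 203 mm above the bench. Origin: at its middle, on the pack's top. Not to be touched.
- corner: Charging corner, bolted down: L-shaped grey steel fence, 45 mm high. Origin: inner corner of the L, on the bench. +x points away from the robot, square into the back rail, +y left along it. Inner faces: back rail x = 0, from y = 0 to 280 mm; end stop y = 0, from x = 0 to -70 mm. The rest lies within 35 mm outside these, 14 mm behind the rail face.
- home (a point): Where the pack's origin lies when it is fully home: in the corner's frame x = -50 mm, y = +75 mm, on the bench, with the pack's axes parallel to the corner's (pack +x toward the back rail). Nothing marks it on the bench; the flush copper contacts on the rail are centred on it.
- grease_tin: Bystander: white tin with a red band, diameter 69 mm, 80 mm tall, loose, right of the corner. Origin: centre of its underside.
- oil_bottle: Bystander: white and green oil bottle with a yellow spout, diameter 66 mm, 200 mm tall, loose, left of the corner. Origin: centre of its underside.
- yellow_die: Bystander: round grey crimping die with yellow segments on top, diameter 110 mm, 70 mm tall, loose, on the right, nearer the robot. Origin: centre of its underside.

How it is judged:
By the outcome, as a careful person would: the job done as asked, in the order asked, and still so for the second after the job is handed in, with the robot touching nothing.
It also fails if it takes over 64 s, if anything falls off the work surface, if the arm or the gripper's body presses on something with over 40 N, if the wrist force passes 120 N, or if a joint passes its speed limit or range.

## Working session

There is one attempt and no reset: what is moved stays moved. The work goes in short steps, Python scripts to look and compute and a shell command to move; the robot and the scene stay as the last step left them, time stands still between calls to the robot, and variables do not carry over. Pictures are saved under pics/ and viewed, on a budget of 10 in all, crops included, one or two more only if the job needs it, and the job is handed in when it is done.

```bash
mkdir -p pics; ls
python3 - <<'E'
from workcell import robot
import cv2
for n in("top","side"):
    cv2.imwrite(f"pics/{n}0.png",robot.read_camera(n)[:,:,::-1]); print(n,robot.calibration(n))
s=robot.sense();print(s)
E
```

```text
pics
top {'vfov': 53.252081004977704, 'cx': 324.1115483211588, 'cy': 199.6111042496735, 'world_to_cam': array([[ 2.66021730e-02, -9.99401667e-01,  2.21050169e-02,
         2.02829482e+01],
       [ 9.96981517e-01,  2.81382489e-02,  7.23608582e-02,
        -5.33627351e+02],
       [-7.29395588e-02,  2.01133372e-02,  9.97133529e-01,
        -1.22953705e+03],
       [ 0.00000000e+00,  0.00000000e+00,  0.00000000e+00,
         1.00000000e+00]])}
side {'vfov': 49.510184481536776, 'cx': 316.53858509523604, 'cy': 197.28302215521376, 'world_to_cam': array([[-3.98042425e-01, -9.17243853e-01, -1.50313839e-02,
         2.82678605e+02],
       [ 7.57677319e-01, -3.37947187e-01,  5.58316021e-01,
        -4.56792673e+02],
       [-5.17191752e-01,  2.10844525e-01,  8.29492181e-01,
        -1.05159236e+03],
       [ 0.00000000e+00,  0.00000000e+00,  0.00000000e+00,
         1.00000000e+00]])}
{'t': 0.1, 'qpos': array([-1.32648660e+00,  5.28389932e-01,  1.43379506e+00, -4.77150417e-06,
        1.18142191e+00, -1.78502773e-01]), 'joint_vel': array([ 0.00022398, -0.00137664, -0.00381207,  0.00010878,  0.00131395,
        0.00106288]), 'joint_efforts': array([ 2.24474884e-04, -4.43305957e+01, -1.78586179e+01, -1.63198861e-04,
        3.87585751e-03, -3.30320795e-06]), 'position': array([ 256.31584246, -569.29870662,  230.41456398]), 'ee_rot': array([ 9.77736115e-01,  2.09835829e-01, -3.53369983e-05, -1.00650732e-03]), 'force': array([ 0.53978957, -0.26149694, -0.28476438]), 'torque': array([-0.01842101, -0.00460178, -0.02742086]), 'grip_width': 1.0015564506225774}
```

View pics/top0.png

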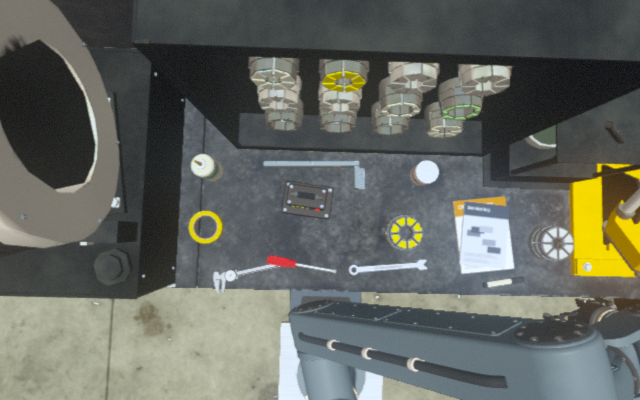

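View pics/side0.png

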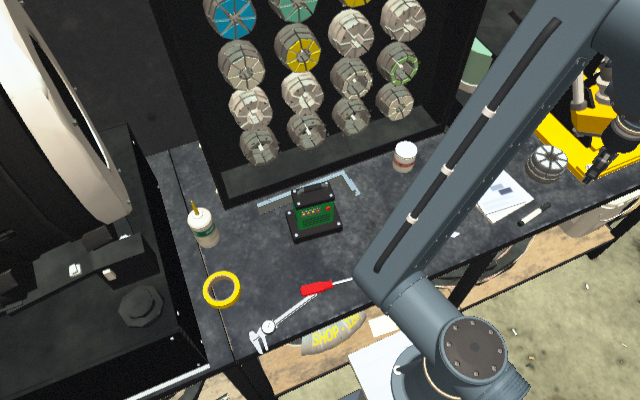

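Top view: pack near (307,198), rail along row 163, end stop near (360,177), tin (425,172), die (406,232), bottle (204,167). Next I enlarge both.

Run:
```python
import cv2,numpy as np
a=cv2.imread("pics/top0.png")[145:245,250:383]; b=cv2.imread("pics/side0.png")[160:250,245:365]
a=cv2.resize(a,(798,600),interpolation=cv2.INTER_CUBIC); b=cv2.resize(b,(800,600),interpolation=cv2.INTER_CUBIC)
cv2.imwrite("pics/a.png",a);cv2.imwrite("pics/b.png",b)
```

```text
(no output)
```

View pics/a.png

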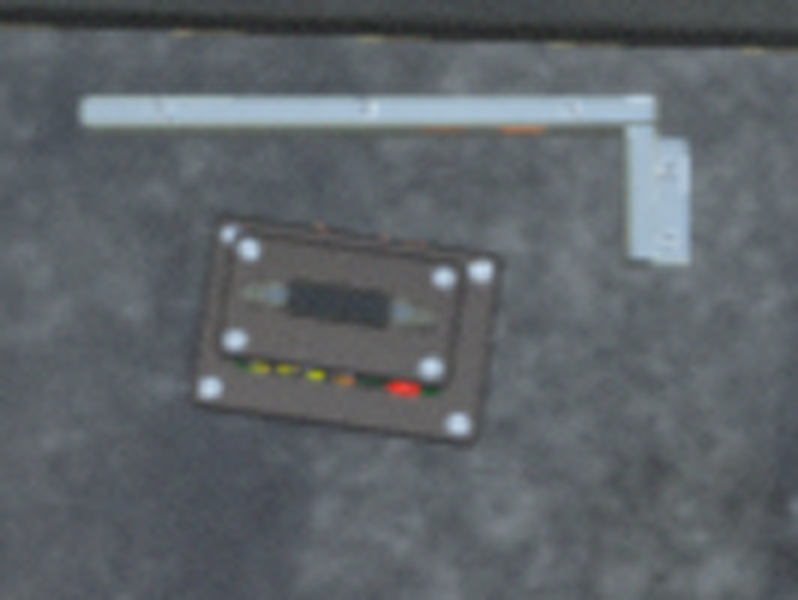

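View pics/b.png

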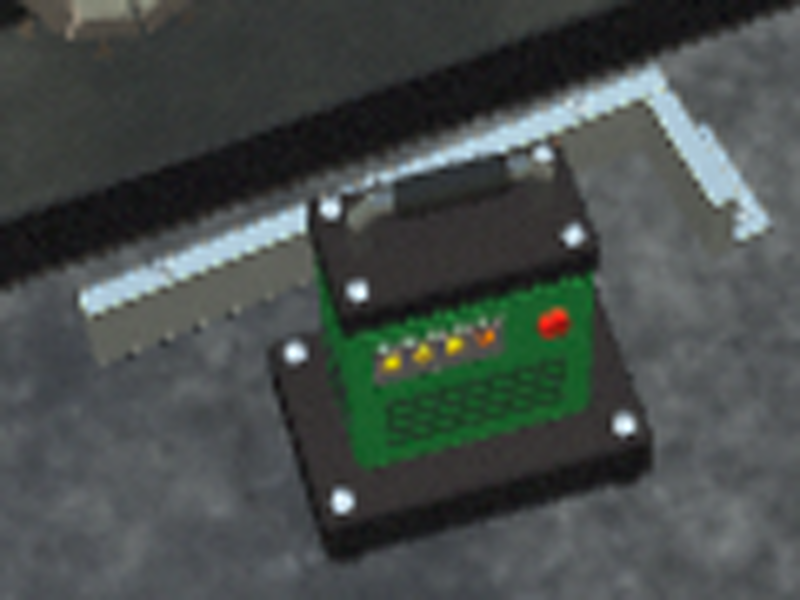

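Crop a (6x): pack base-top corners at (217,218), (503,258), (478,440), (195,403). The rail's inner top edge runs (80,127) to (627,127), and the stop's inner edge (627,127) to (627,262). Next I turn these into world points and check them against the known sizes.

```bash
cat > h.py <<'E'
import numpy as np
from workcell import robot
def ray(n,uv,z):
    c=robot.calibration(n);f=200/np.tan(np.radians(c["vfov"]/2));M=c["world_to_cam"];R=M[:3,:3];o=-R.T@M[:3,3]
    d=R.T@np.array([(uv[0]-c["cx"])/f,-(uv[1]-c["cy"])/f,-1]);return o+d*(z-o[2])/d[2]
E
python3 - <<'E'
from h import *
t=lambda p,z:ray("top",(p[0]/6+250-.4,p[1]/6+145-.4),z)[:2]
s=lambda p,z:ray("side",(p[0]/6.667+245-.4,p[1]/6.667+160-.4),z)[:2]
def show(nm,P): 
    P=np.array(P);print(nm,P.round(1).tolist(),"len",np.linalg.norm(np.diff(P,axis=0),axis=1).round(1),"ang",np.degrees(np.arctan2(*np.diff(P,axis=0).T[::-1])).round(1),"mean",P.mean(0).round(1))
show("pack BL,BR,FR,FL",[t(p,40) for p in[(217,218),(503,258),(478,440),(195,403)]])
show("fence",[t(p,45) for p in[(80,127),(627,127),(627,262)]])
show("side fence",[s(p,45) for p in[(85,312),(645,100),(728,230)]])
show("side base",[s(p,40) for p in[(272,347),(335,545),(652,465)]])
for nm,p,z in[("tin",(425,172),80),("die",(406,232),70),("bottle",(204,167),120),("dietop",(406,216),70),("diebot",(406,250),70),("wrench",(352,270),5)]: print(nm,ray("top",p,z).round())
E
```

```text
pack BL,BR,FR,FL [[585.7, 155.0], [569.3, 7.6], [475.4, 18.0], [490.4, 163.0]] len [148.3  94.4 145.8] ang [-96.3 173.6  84.1] mean [530.2  85.9]
fence [[629.9, 226.2], [638.4, -54.4], [568.6, -55.9]] len [280.7  69.8] ang [ -88.3 -178.8] mean [612.3  38.6]
side fence [[634.1, 224.9], [639.1, -54.4], [556.9, -57.3]] len [279.4  82.2] ang [ -89. -178.] mean [610.   37.7]
side base [[585.8, 154.2], [482.0, 165.6], [462.6, 25.4]] len [104.5 141.5] ang [173.7 -97.9] mean [510.1 115.1]
tin [ 620. -265.   80.]
die [ 439. -212.   70.]
bottle [610. 385. 120.]
dietop [ 487. -212.   70.]
diebot [ 385. -213.   70.]
wrench [316. -59.   5.]
```

The sizes agree with the given ones. Corner is at about (638,-55), yaw +1.5°. Pack is at about (530,86), yaw -6.4°, so home is about (586,19).

Plan: keep the fingers open as a wide two-point pusher, tilted 20° so the body clears the case. Push the front to the rail, then the left side to the stop. First I turn and travel.

```bash
cat > go.py <<'E'
import sys
from h import *
from scipy.spatial.transform import Rotation as R
# go.py x y z yaw tilt : tool z = down, leaning along tool x heading (yaw)
x,y,z,yaw,tilt=map(float,sys.argv[1:6]); s=robot.sense()
c=R.from_quat(s["ee_rot"]); g=R.from_euler("z",yaw,degrees=True)*R.from_euler("x",180,degrees=True)*R.from_euler("y",tilt,degrees=True)
if g.apply([0,0,1])@np.array([np.cos(np.radians(yaw)),np.sin(np.radians(yaw)),0])<0: g=R.from_euler("z",yaw,degrees=True)*R.from_euler("x",180,degrees=True)*R.from_euler("y",-tilt,degrees=True)
print("t",round(s["t"],2),"pos",s["position"].round(1),"F",s["force"].round(1),"grip",round(s["grip_width"],2),"q",s["qpos"].round(2))
print("tool shift cm",(c.inv().apply(np.array([x,y,z])-s["position"])/10).round(2),"rotvec",(c.inv()*g).as_rotvec().round(3),"toolx",c.apply([1,0,0]).round(3),"tooly",c.apply([0,1,0]).round(3),"toolz",c.apply([0,0,1]).round(3))
E
python3 -m handwheel '[[0,0,0,0,0,0.1,8.5],[0,0,0,0,0,0.1,8.5],[0,0,0,0,0,0.1,8.5],[0,0,0,0,0,0.096,8.5],[0,0,0,0,0,0,8.5]]'
python3 go.py 430 86 150 1.5 0; python3 go.py 430 86 150 1.5 20
```

```text
t: 0.52
position: [256.4, -569.5, 230.7]
ee_rot: [1.0, 0.013, -0.0, -0.001]
force: [0.0, 0.1, -0.1]
grip_width: 0.992
t 0.52 pos [ 256.4 -569.5  230.7] F [ 0.   0.1 -0.1] grip 0.99 q [-1.33  0.53  1.43  0.    1.18  0.22]
tool shift cm [ 19.01 -65.08   8.15] rotvec [-0.001  0.    -0.001] toolx [ 1.     0.025 -0.   ] tooly [ 0.025 -1.    -0.001] toolz [-0.     0.001 -1.   ]
t 0.52 pos [ 256.4 -569.5  230.7] F [ 0.   0.1 -0.1] grip 0.99 q [-1.33  0.53  1.43  0.    1.18  0.22]
tool shift cm [ 19.01 -65.08   8.15] rotvec [-0.001  0.349 -0.001] toolx [ 1.     0.025 -0.   ] tooly [ 0.025 -1.    -0.001] toolz [-0.     0.001 -1.   ]
```

```bash
python3 -m handwheel '[[1.9,-2.6,0,0,0,0,8.5],[1.9,-2.6,0,0,0,0,8.5],[1.9,-2.6,0,0,0,0,8.5],[1.9,-2.6,0,0,0,0,8.5],[1.9,-2.6,0,0,0,0,8.5]]' >/dev/null
python3 -m handwheel '[[1.9,-2.6,0,0,0,0,8.5],[1.9,-2.6,0,0,0,0,8.5],[1.9,-2.6,0,0,0,0,8.5],[1.9,-2.6,0,0,0,0,8.5],[1.9,-2.6,0,0,0,0,8.5]]' >/dev/null
python3 -m handwheel '[[0,-2.6,0,0,0,0,8.5],[0,-2.6,0,0,0,0,8.5],[0,-2.6,0,0,0,0,8.5],[0,-2.6,0,0,0,0,8.5],[0,-2.6,0,0,0,0,8.5]]' >/dev/null
python3 -m handwheel '[[0,-2.6,0,0,0,0,8.5],[0,-2.6,0,0,0,0,8.5],[0,-2.6,0,0,0,0,8.5],[0,-2.6,0,0,0,0,8.5],[0,-2.6,0,0,0,0,8.5]]' >/dev/null
python3 go.py 430 86 150 1.5 20
```

```text
t 2.18 pos [432.1 -43.8 231.3] F [ 0.   0.1 -0.2] grip 1.0 q [-0.36  0.27  1.89  0.    0.98  1.18]
tool shift cm [  0.17 -12.98   8.13] rotvec [-0.001  0.349  0.003] toolx [ 1.     0.029 -0.   ] tooly [ 0.029 -1.    -0.   ] toolz [-0.  0. -1.]
```

```bash
python3 -m handwheel '[[0,-2.6,0,0,0,0,8.5],[0,-2.6,0,0,0,0,8.5],[0,-2.6,0,0,0,0,8.5],[0,-2.6,0,0,0,0,8.5],[0,-2.4,0,0,0,0,8.5]]' >/dev/null
python3 -m handwheel '[[0,0,0,0,0.07,0,8.5],[0,0,0,0,0.07,0,8.5],[0,0,0,0,0.07,0,8.5],[0,0,0,0,0.07,0,8.5],[0,0,0,0,0.07,0,8.5]]' >/dev/null
python3 go.py 440 86 6 1.5 20
```

```text
t 3.02 pos [429.   83.1 231.7] F [-0.3  0.3 -0.2] grip 1.0 q [-0.1   0.17  2.12  0.09  0.5   1.38]
tool shift cm [-6.78 -0.29 21.55] rotvec [-0.    -0.005  0.004] toolx [0.938 0.028 0.347] tooly [ 0.03  -1.     0.001] toolz [ 0.346  0.009 -0.938]
```

```bash
python3 -m handwheel '[[-0.68,0,2.1,0,0,0,8.5],[-0.68,0,2.1,0,0,0,8.5],[-0.68,0,2.1,0,0,0,8.5],[-0.68,0,2.1,0,0,0,8.5],[-0.68,0,2.1,0,0,0,8.5]]' >/dev/null
python3 -m handwheel '[[-0.68,0,2.1,0,0,0,8.5],[-0.68,0,2.1,0,0,0,8.5],[-0.68,0,2.1,0,0,0,8.5],[-0.68,0,2.1,0,0,0,8.5],[-0.5,0,1.4,0,0,0,8.5]]' >/dev/null
python3 go.py 440 86 8 1.5 20
python3 - <<'E'
from h import *;import cv2
a=robot.read_camera("side")[140:290,230:430,::-1];cv2.imwrite("pics/c.png",cv2.resize(a,(800,600),interpolation=cv2.INTER_CUBIC))
E
```

```text
t 3.85 pos [438.3  91.5  99.4] F [0.2 0.  0.2] grip 1.0 q [-0.09  0.52  2.25  1.34  0.07  0.12]
tool shift cm [-3.04  0.77  8.61] rotvec [-0.026 -0.006  0.004] toolx [0.937 0.029 0.348] tooly [ 0.039 -0.999 -0.023] toolz [ 0.347  0.036 -0.937]
```

View pics/c.png

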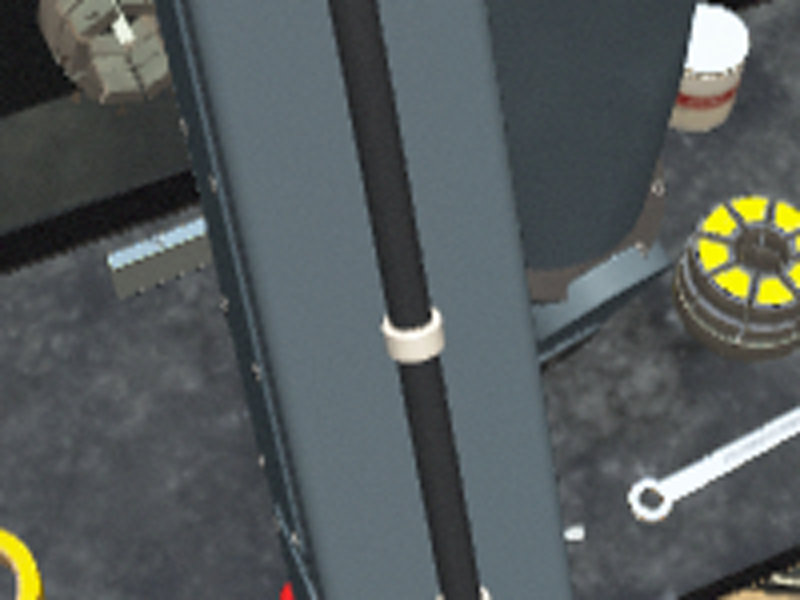

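The view of the pack is blocked by the arm: its link covers columns 250-500 of the crop, with the die at (757,250) and tin (710,60) untouched. The wrist is also near-singular (j5≈0). I'll tilt to 30°, so j4 flips to the other branch and stays well away from it.

```bash
python3 -m handwheel '[[0,0,0,0,0.05,0,8.5],[0,0,0,0,0.05,0,8.5],[0,0,0,0,0.04,0,8.5],[0,0,0,0,0.04,0,8.5],[0,0,0,0,0,0,8.5]]' >/dev/null
python3 go.py 440 86 8 1.5 30
python3 -m handwheel '[[0,0,0,0,0,0,8.5],[0,0,0,0,0.0,0,8.5],[0,0,0,0,0,0,8.5],[0,0,0,0,0,0,8.5],[0,0,0,0,0,0,8.5]]' >/dev/null
python3 go.py 440 86 8 1.5 30
```

```text
t 4.32 pos [433.5 100.6  98.1] F [ 0.5  0.1 -1.1] grip 1.0 q [-0.1   0.53  2.29  2.06  0.12 -0.6 ]
tool shift cm [-2.81  1.98  8.48] rotvec [-0.058  0.14  -0.005] toolx [0.927 0.024 0.374] tooly [ 0.047 -0.997 -0.054] toolz [ 0.372  0.068 -0.926]
t 4.73 pos [434.2 100.6  98.3] F [-0.9 -0.1 -0.8] grip 0.99 q [-0.1   0.53  2.29  2.05  0.12 -0.6 ]
tool shift cm [-2.89  1.97  8.47] rotvec [-0.058  0.139 -0.004] toolx [0.927 0.024 0.375] tooly [ 0.047 -0.997 -0.054] toolz [ 0.373  0.067 -0.925]
```

```bash
python3 -m handwheel '[[0,0.3,0,-0.015,0.04,0,8.5],[0,0.4,0,-0.015,0.04,0,8.5],[0,0.4,0,-0.015,0.04,0,8.5],[0,0.4,0,-0.01,0.03,0,8.5],[0,0.4,0,0,0,0,8.5]]' >/dev/null
python3 -m handwheel '[[0,0,0,0,0,0,8.5],[0,0,0,0,0.0,0,8.5],[0,0,0,0,0,0,8.5],[0,0,0,0,0,0,8.5],[0,0,0,0,0,0,8.5]]' >/dev/null
python3 go.py 440 86 8 1.5 30
```

```text
t 5.57 pos [434.3  92.7  97.4] F [ 0.  -0.9  0.3] grip 0.99 q [-0.12  0.57  2.36  2.73  0.27 -1.29]
tool shift cm [-3.57  1.07  8.17] rotvec [-0.044  0.051 -0.008] toolx [0.891 0.017 0.455] tooly [ 0.04  -0.998 -0.042] toolz [ 0.453  0.056 -0.89 ]
```

```bash
python3 -m handwheel '[[0.9,0,0.5,-0.01,0.02,0,8.5],[0.9,0.2,0.5,-0.01,0.02,0,8.5],[0.5,0.3,0.5,-0.01,0.01,0,8.5],[0,0.3,0.5,-0.01,0,0,8.5],[0,0.3,0,0,0,0,8.5]]' >/dev/null
python3 -m handwheel '[[-0.5,0,1,0,0,0,8.5],[-0.5,0,1,0,0,0,8.5],[-0.5,0,1,0,0,0,8.5],[-0.5,0,1,0,0,0,8.5],[0,0,0,0,0,0,8.5]]' >/dev/null
python3 go.py 460 86 8 1.5 30
```

```text
t 6.4 pos [466.3  83.2  44. ] F [ 0.2 -0.7  0. ] grip 1.0 q [-0.1   0.77  2.34  2.99  0.48 -1.54]
tool shift cm [-2.33 -0.26  2.82] rotvec [-0.004  0.005 -0.009] toolx [0.868 0.014 0.496] tooly [ 0.021 -1.    -0.008] toolz [ 0.495  0.017 -0.869]
```

```bash
python3 -m handwheel '[[-0.6,0,0.7,0,0,-0.01,8.5],[-0.6,-0.1,0.7,0,0,0,8.5],[-0.6,-0.1,0.7,0,0,0,8.5],[-0.5,0,0.6,0,0,0,8.5],[0,0,0.1,0,0,0,8.5]]' 60 >/dev/null
python3 -m handwheel '[[0,0,0,0,0,0,8.5],[0,0,0,0,0,0,8.5],[0,0,0,0,0,0,8.5],[0,0,0,0,0,0,8.5],[0,0,0,0,0,0,8.5]]' >/dev/null
python3 go.py 540 86 8 1.5 30
```

```text
t 7.23 pos [460.9  85.2  10.4] F [1.  0.3 0.4] grip 0.99 q [-0.1   0.89  2.35  3.03  0.62 -1.59]
tool shift cm [6.74 0.15 4.15] rotvec [-0.004  0.001  0.001] toolx [0.866 0.024 0.499] tooly [ 0.029 -1.    -0.002] toolz [ 0.499  0.017 -0.867]
```

```bash
python3 -m handwheel '[[0.4,0,0.27,0,0,0,8.5],[0.4,0,0.27,0,0,0,8.5],[0.4,0,0.27,0,0,0,8.5],[0.4,0,0.25,0,0,0,8.5],[0.4,0,0.25,0,0,0,8.5]]'
python3 -m handwheel '[[0.4,0,0.23,0,0,0,8.5],[0.4,0,0.23,0,0,0,8.5],[0.4,0,0.23,0,0,0,8.5],[0.4,0,0.23,0,0,0,8.5],[0.4,0,0.23,0,0,0,8.5]]'
python3 go.py 530 86 8 1.5 30
```

```text
t: 7.65
position: [478.6, 85.7, 7.5]
ee_rot: [0.968, 0.012, 0.251, -0.005]
force: [-11.1, -3.1, 4.6]
grip_width: 0.993
t: 8.07
position: [501.8, 86.2, 7.4]
ee_rot: [0.968, 0.011, 0.252, -0.005]
force: [-11.7, -4.5, 6.4]
grip_width: 0.996
t 8.07 pos [501.8  86.2   7.4] F [-11.7  -4.5   6.4] grip 1.0 q [-0.08  0.85  2.24  3.01  0.45 -1.55]
tool shift cm [2.49 0.09 1.32] rotvec [-0.003  0.015 -0.003] toolx [0.873 0.019 0.487] tooly [ 0.024 -1.    -0.004] toolz [ 0.487  0.015 -0.873]
```

```bash
python3 -m handwheel '[[0.4,0,0.23,0,0,0,8.5],[0.4,0,0.23,0,0,0,8.5],[0.4,0,0.23,0,0,0,8.5],[0.4,0,0.23,0,0,0,8.5],[0,0,0,0,0,0,8.5]]' | grep -E "pos|force"
python3 -m handwheel '[[0.2,0,0.12,0,0,0,8.5],[0.2,0,0.12,0,0,0,8.5],[0.2,0,0.12,0,0,0,8.5],[0,0,0,0,0,0,8.5],[0,0,0,0,0,0,8.5]]'| grep -E "pos|force"
python3 -m handwheel '[[0.2,0,0.12,0,0,0,8.5],[0.1,0,0.05,0,0,0,8.5],[0,0,0,0,0,0,8.5],[0,0,0,0,0,0,8.5],[0,0,0,0,0,0,8.5]]'| grep -E "pos|force"
python3 go.py 530 86 8 1.5 30
python3 - <<'E'
from h import *;import cv2
a=robot.read_camera("top");cv2.imwrite("pics/top1.png",a[:,:,::-1]);
a=a[145:245,250:383,::-1];cv2.imwrite("pics/d.png",cv2.resize(a,(798,600),interpolation=cv2.INTER_CUBIC))
E
```

```text
position: [520.6, 87.7, 7.4]
force: [-8.2, 0.4, 1.2]
position: [526.5, 88.0, 7.0]
force: [-11.2, 0.4, 5.9]
position: [530.3, 88.1, 6.8]
force: [-10.3, 1.2, 4.3]
t 9.32 pos [530.3  88.1   6.8] F [-10.3   1.2   4.3] grip 1.0 q [-0.07  0.83  2.16  2.99  0.36 -1.52]
tool shift cm [ 0.03  0.2  -0.12] rotvec [-0.005  0.015  0.002] toolx [0.873 0.025 0.487] tooly [ 0.03  -1.    -0.003] toolz [ 0.486  0.017 -0.874]
```

View pics/d.png

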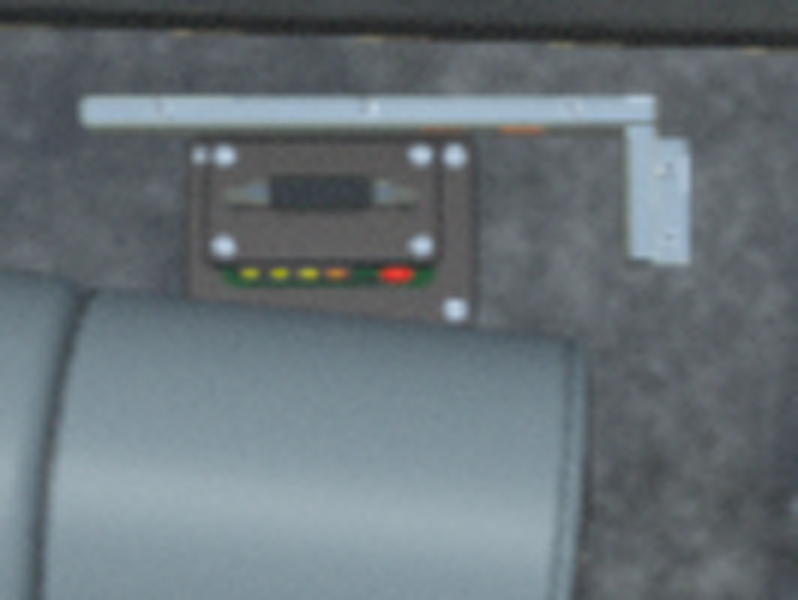

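Crop d shows the pack square to the rail. Its back edge is at row 140 and the rail edge at row 127, so about 5 mm remain, and its right side is at column 473 against the stop at 627. I push on until the force rises.

```bash
python3 -m handwheel '[[0.13,0,0.07,0,0,0,8.5],[0.13,0,0.07,0,0,0,8.5],[0,0,0,0,0,0,8.5],[0,0,0,0,0,0,8.5],[0,0,0,0,0,0,8.5]]'| grep -E "pos|force"
python3 -m handwheel '[[0.13,0,0.07,0,0,0,8.5],[0,0,0,0,0,0,8.5],[0,0,0,0,0,0,8.5],[0,0,0,0,0,0,8.5],[0,0,0,0,0,0,8.5]]'| grep -E "pos|force"
python3 -m handwheel '[[0.13,0,0.07,0,0,0,8.5],[0,0,0,0,0,0,8.5],[0,0,0,0,0,0,8.5],[0,0,0,0,0,0,8.5],[0,0,0,0,0,0,8.5]]'| grep -E "pos|force"
```

```text
position: [533.5, 88.1, 6.7]
force: [-9.8, 0.5, 2.8]
position: [534.8, 88.1, 6.7]
force: [-9.7, 1.0, 3.6]
position: [535.6, 88.2, 6.7]
force: [-10.0, -1.2, 4.3]
```

```bash
python3 -m handwheel '[[0.13,0,0.07,0,0,0,8.5],[0,0,0,0,0,0,8.5],[0,0,0,0,0,0,8.5],[0,0,0,0,0,0,8.5],[0,0,0,0,0,0,8.5]]'| grep -E "pos|force"
python3 -m handwheel '[[0.1,0,0.05,0,0,0,8.5],[0,0,0,0,0,0,8.5],[0,0,0,0,0,0,8.5],[0,0,0,0,0,0,8.5],[0,0,0,0,0,0,8.5]]'| grep -E "pos|force"
python3 go.py 480 86 8 1.5 30
```

```text
position: [535.6, 88.2, 6.6]
force: [-13.7, -1.5, 7.1]
position: [535.6, 88.2, 6.6]
force: [-15.1, -1.1, 9.1]
t 11.45 pos [535.6  88.2   6.6] F [-15.1  -1.1   9.1] grip 0.99 q [-0.07  0.83  2.15  2.99  0.34 -1.51]
tool shift cm [-4.81  0.06 -2.8 ] rotvec [-0.004  0.021  0.002] toolx [0.876 0.025 0.482] tooly [ 0.03  -1.    -0.003] toolz [ 0.481  0.017 -0.876]
```

The position stopped at 535.6 while the force kept climbing, so the back is on the rail. I back off, and bring the wrist back to tool-down by swinging round the singularity via +y.

```bash
python3 -m handwheel '[[-1.2,0,-0.7,0,0,0,8.5],[-1.2,0,-0.7,0,0,0,8.5],[-1.2,0,-0.7,0,0,0,8.5],[-1.2,0,-0.7,0,0,0,8.5],[-1.2,0,-0.7,0,0,0,8.5]]'| grep -E "pos|force"
python3 -m handwheel '[[0.7,0,-1.3,0.07,0,0,8.5],[0.7,0,-1.3,0.07,0,0,8.5],[0.7,0,-1.3,0.07,0,0,8.5],[0.7,0,-1.3,0.07,0,0,8.5],[0.7,0,-1.3,0.07,0,0,8.5]]'| grep -E "pos|force"
python3 -m handwheel '[[0,0,0,0,-0.1,0,8.5],[0,0,0,0,-0.1,0,8.5],[0,0,0,0,-0.1,0,8.5],[0,0,0,0,-0.1,0,8.5],[0,0,0,0,-0.1,0,8.5]]'| grep -E "pos|force"
python3 go.py 480 86 240 1.5 0
```

```text
position: [475.8, 85.6, 9.4]
force: [0.0, -0.5, -0.1]
position: [477.2, 80.9, 67.6]
force: [0.4, 0.9, 0.2]
position: [475.0, 96.9, 67.6]
force: [0.4, 0.9, 0.0]
t 12.7 pos [475.   96.9  67.6] F [0.4 0.9 0. ] grip 1.0 q [-0.29  0.65  2.16  1.25  0.44 -0.04]
tool shift cm [  5.93  -3.93 -15.75] rotvec [-0.321 -0.316  0.112] toolx [0.943 0.083 0.322] tooly [ 0.182 -0.939 -0.292] toolz [ 0.278  0.335 -0.9  ]
```

```bash
python3 -m handwheel '[[1,-1,-3,0,-0.08,0,8.5],[0.8,-1,-3,0,-0.08,0,8.5],[0.5,-1,-3,0,-0.08,0,8.5],[0.2,-1,-3,0,-0.08,0,8.5],[0,-1,-3,0,0,0,8.5]]'| grep -E "pos|force"
python3 -m handwheel '[[0,-3,0,-0.08,0,0.03,8.5],[0,-3,0,-0.08,0,0.03,8.5],[0,-3,0,-0.08,0,0.03,8.5],[0,-3,0,-0.08,0,0.02,8.5],[0,-2,0,0,0,0,8.5]]'| grep -E "pos|force"
python3 go.py 575 270 240 -88.5 0; python3 go.py 575 270 240 -88.5 30
```

```text
position: [469.2, 104.0, 175.3]
force: [1.5, -0.4, 0.2]
position: [450.0, 211.4, 198.1]
force: [0.4, -0.6, -0.9]
t 13.53 pos [450.  211.4 198.1] F [ 0.4 -0.6 -0.9] grip 0.99 q [0.15 0.35 1.91 0.15 0.73 1.54]
tool shift cm [13.39 -5.11 -1.68] rotvec [-0.205 -0.025  1.623] toolx [0.986 0.075 0.148] tooly [ 0.091 -0.99  -0.109] toolz [ 0.138  0.121 -0.983]
t 13.53 pos [450.  211.4 198.1] F [ 0.4 -0.6 -0.9] grip 0.99 q [0.15 0.35 1.91 0.15 0.73 1.54]
tool shift cm [13.39 -5.11 -1.68] rotvec [-0.623  0.375  1.527] toolx [0.986 0.075 0.148] tooly [ 0.091 -0.99  -0.109] toolz [ 0.138  0.121 -0.983]
```

```bash
sed -i 's/,0\])<0:/,0])*np.sign(tilt)<0:/' go.py
python3 go.py 575 280 240 91.5 0; python3 go.py 575 280 240 91.5 -30
```

```text
t 13.53 pos [450.  211.4 198.1] F [ 0.4 -0.6 -0.9] grip 0.99 q [0.15 0.35 1.91 0.15 0.73 1.54]
tool shift cm [13.46 -6.1  -1.56] rotvec [ 0.025 -0.202 -1.509] toolx [0.986 0.075 0.148] tooly [ 0.091 -0.99  -0.109] toolz [ 0.138  0.121 -0.983]
t 13.53 pos [450.  211.4 198.1] F [ 0.4 -0.6 -0.9] grip 0.99 q [0.15 0.35 1.91 0.15 0.73 1.54]
tool shift cm [13.46 -6.1  -1.56] rotvec [-0.373 -0.62  -1.491] toolx [0.986 0.075 0.148] tooly [ 0.091 -0.99  -0.109] toolz [ 0.138  0.121 -0.983]
```

```bash
python3 -m handwheel '[[2.2,-0.4,-0.4,0,0,0,5],[2.2,-0.4,-0.4,0,0,0,5],[2.2,-0.4,-0.4,0,0,0,5],[2.2,-0.4,-0.4,0,0,0,5],[2.2,-0.4,-0.4,0,0,0,5]]' 60| grep -E "pos|force"
python3 -m handwheel '[[2.2,-0.1,0,0,0,0,5],[0,0,0,0,0,0,5],[0,0,0,0,0,0,5],[0,0,0,0,0,-0.1,5],[0,0,0,0,0,-0.1,5]]'| grep -E "pos|force"
python3 go.py 577 235 240 91.5 -20
```

```text
position: [554.8, 235.2, 235.2]
force: [0.4, 0.5, -0.1]
position: [573.8, 237.1, 237.0]
force: [-0.9, -0.1, 0.4]
t 14.37 pos [573.8 237.1 237. ] F [-0.9 -0.1  0.4] grip 0.59 q [0.16 0.45 1.57 0.12 0.97 1.39]
tool shift cm [ 0.29  0.26 -0.28] rotvec [-0.191 -0.487 -1.307] toolx [0.948 0.273 0.161] tooly [ 0.288 -0.954 -0.079] toolz [ 0.132  0.121 -0.984]
```

```bash
python3 -m handwheel '[[0,0,0,-0.015,-0.038,-0.1,5],[0,0,0,-0.015,-0.038,-0.1,5],[0,0,0,-0.015,-0.038,-0.1,5],[0,0,0,-0.015,-0.038,-0.1,5],[0,0,0,-0.015,-0.038,-0.1,5]]'| grep -E "pos|force"
python3 -m handwheel '[[0,0,0,-0.015,-0.038,-0.1,5],[0,0,0,-0.015,-0.038,-0.1,5],[0,0,0,-0.015,-0.038,-0.1,5],[0,0,0,-0.015,-0.038,-0.1,5],[0,0,0,-0.015,-0.038,-0.1,5]]'| grep -E "pos|force"
python3 -m handwheel '[[0,0,0,-0.015,-0.037,-0.1,5],[0,0,0,-0.015,-0.037,-0.1,5],[0,0,0,-0.01,-0.03,-0.08,5],[0,0,0,0,0,0,5],[0,0,0,0,0,0,5]]'| grep -E "pos|force"
python3 go.py 577 220 10 91.5 -20
```

```text
position: [574.1, 236.8, 237.4]
force: [0.1, -0.3, -0.0]
position: [574.2, 236.9, 237.3]
force: [-0.1, -0.3, 0.5]
position: [574.2, 237.4, 237.2]
force: [-0.8, -0.2, -0.6]
t 15.62 pos [574.2 237.4 237.2] F [-0.8 -0.2 -0.6] grip 0.58 q [ 0.36  0.6   1.33 -0.33  1.35  0.47]
tool shift cm [ 6.05  0.22 21.97] rotvec [-0.008 -0.004 -0.032] toolx [ 0.007  0.941 -0.338] tooly [ 1.    -0.006  0.003] toolz [ 0.001 -0.338 -0.941]
```

```bash
python3 -m handwheel '[[0.6,0,2.2,0,0,-0.01,5],[0.6,0,2.2,0,0,-0.01,5],[0.6,0,2.2,0,0,-0.01,5],[0.6,0,2.2,0,0,0,5],[0.6,0,2.2,0,0,0,5]]'| grep -E "pos|force"
python3 -m handwheel '[[0.6,0,2.2,0,0,0,5],[0.6,0,2.2,0,0,0,5],[0.6,0,2.2,0,0,0,5],[0.6,0,2.2,0,0,0,5],[0.6,0.2,1.9,0,0,0,5]]'| grep -E "pos|force"
python3 -m handwheel '[[0,0,0,0,0,0,5],[0,0,0,0,0,0,5],[0,0,0,0,0,0,5],[0,0,0,0,0,0,5],[0,0,0,0,0,0,5]]'| grep -E "pos|force"
python3 go.py 578 190 12 91.5 -20
python3 - <<'E'
from h import *;import cv2
a=robot.read_camera("top")[110:240,190:363,::-1];cv2.imwrite("pics/e.png",cv2.resize(a,(798,600),interpolation=cv2.INTER_CUBIC))
E
```

```text
position: [575.2, 227.5, 123.4]
force: [0.5, 0.1, 0.3]
position: [576.0, 219.3, 12.0]
force: [-0.1, 1.0, -0.4]
position: [578.0, 220.7, 14.9]
force: [-0.4, -0.3, -0.4]
t 16.87 pos [578.  220.7  14.9] F [-0.4 -0.3 -0.4] grip 0.59 q [ 0.34  0.88  1.47 -0.41  0.95  0.58]
tool shift cm [-2.79 -0.07  1.31] rotvec [-0.004 -0.005 -0.002] toolx [-0.022  0.941 -0.337] tooly [ 1.     0.023 -0.003] toolz [ 0.005 -0.337 -0.941]
```

View pics/e.png

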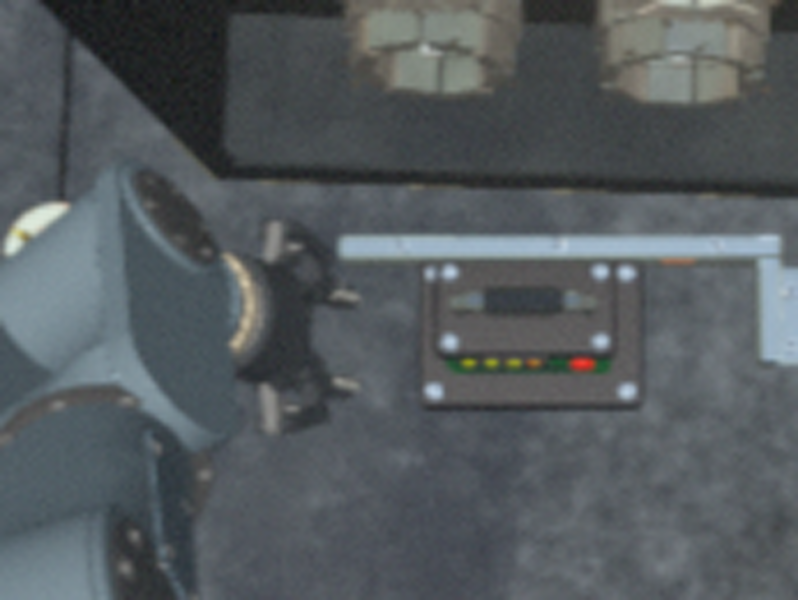

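Crop e shows the pack square with its back edge (row 263) on the rail. The fingertips at (357,297) and (357,386) straddle its centre row 335, and its left edge is at column 422. I'm clear to push right.

```bash
python3 -m handwheel '[[-0.65,0,0.3,0,0,0,5],[-0.65,0,0.28,0,0,0,5],[-0.65,0,0.28,0,0,0,5],[-0.65,0,0.28,0,0,0,5],[-0.65,0,0.28,0,0,0,5]]'| grep -E "pos|force"
python3 -m handwheel '[[-0.4,0,0.15,0,0,0,5],[-0.4,0,0.15,0,0,0,5],[-0.4,0,0.15,0,0,0,5],[-0.4,0,0.15,0,0,0,5],[-0.4,0,0.15,0,0,0,5]]'| grep -E "pos|force"
python3 go.py 580 105 12 91.5 -20
```

```text
position: [577.7, 183.9, 10.8]
force: [0.3, 0.0, -0.3]
position: [578.3, 166.7, 10.5]
force: [-2.8, 11.5, 3.3]
t 17.75 pos [578.3 166.7  10.5] F [-2.8 11.5  3.3] grip 0.58 q [ 0.26  0.86  1.54 -0.44  0.87  0.54]
tool shift cm [-5.87  0.03  1.91] rotvec [-0.004 -0.01  -0.002] toolx [-0.022  0.943 -0.333] tooly [ 1.     0.022 -0.003] toolz [ 0.004 -0.333 -0.943]
```

Now it is pushing at about 11.5 N. I continue about 50 mm, then slow.

```bash
python3 -m handwheel '[[-0.4,0,0.13,0,0,0,5],[-0.4,0,0.13,0,0,0,5],[-0.4,0,0.13,0,0,0,5],[-0.4,0,0.13,0,0,0,5],[-0.4,0,0.13,0,0,0,5]]'| grep -E "pos|force"
python3 -m handwheel '[[-0.4,0,0.13,0,0,0,5],[-0.4,0,0.13,0,0,0,5],[-0.4,0,0.13,0,0,0,5],[-0.4,0,0.13,0,0,0,5],[-0.4,0,0.13,0,0,0,5]]'| grep -E "pos|force"
python3 -m handwheel '[[-0.3,0,0.1,0,0,0,5],[-0.3,0,0.1,0,0,0,5],[-0.3,0,0.1,0,0,0,5],[0,0,0,0,0,0,5],[0,0,0,0,0,0,5]]'| grep -E "pos|force"
python3 go.py 580 105 12 91.5 -20
```

```text
position: [578.9, 144.8, 10.6]
force: [-0.3, 7.2, -1.6]
position: [579.3, 123.0, 10.9]
force: [0.7, 5.4, -4.4]
position: [579.3, 112.5, 11.5]
force: [-0.4, 4.2, -2.4]
t 19.0 pos [579.3 112.5  11.5] F [-0.4  4.2 -2.4] grip 0.59 q [ 0.17  0.85  1.59 -0.47  0.82  0.49]
tool shift cm [-0.72  0.06  0.21] rotvec [-0.007 -0.005 -0.001] toolx [-0.023  0.941 -0.337] tooly [ 1.     0.023 -0.006] toolz [ 0.002 -0.337 -0.941]
```

```bash
python3 -m handwheel '[[-0.2,0,0.1,0,0,0,5],[-0.2,0,0.1,0,0,0,5],[0,0,0,0,0,0,5],[0,0,0,0,0,0,5],[0,0,0,0,0,0,5]]'| grep -E "pos|force"
python3 -m handwheel '[[-0.2,0,0.08,0,0,0,5],[0,0,0,0,0,0,5],[0,0,0,0,0,0,5],[0,0,0,0,0,0,5],[0,0,0,0,0,0,5]]'| grep -E "pos|force"
python3 -m handwheel '[[-0.15,0,0.06,0,0,0,5],[0,0,0,0,0,0,5],[0,0,0,0,0,0,5],[0,0,0,0,0,0,5],[0,0,0,0,0,0,5]]'| grep -E "pos|force"
python3 - <<'E'
from h import *;import cv2
a=robot.read_camera("top")[125:225,250:383,::-1];cv2.imwrite("pics/f.png",cv2.resize(a,(798,600),interpolation=cv2.INTER_CUBIC))
E
```

```text
position: [579.8, 108.5, 11.5]
force: [0.4, 5.3, -1.1]
position: [579.9, 106.5, 11.5]
force: [0.1, 5.8, -1.9]
position: [580.0, 105.0, 11.5]
force: [-0.6, 6.2, -1.4]
```

View pics/f.png

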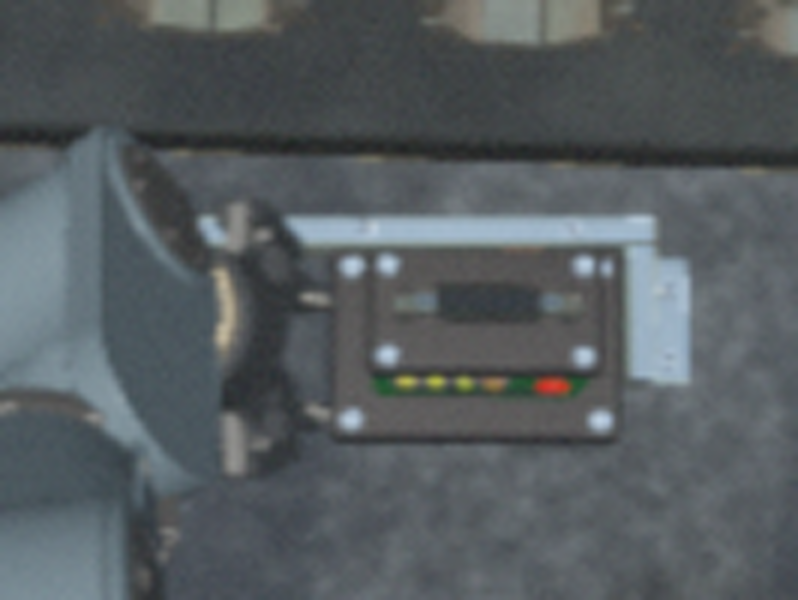

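Crop f shows the pack nearly home: right side at column 619 against the stop at 627 (about 3-4 mm left), back edge on the rail. I finish slowly.

```bash
python3 -m handwheel '[[-0.15,0,0.06,0,0,0,5],[0,0,0,0,0,0,5],[-0.1,0,0.04,0,0,0,5],[0,0,0,0,0,0,5],[0,0,0,0,0,0,5]]'| grep -E "pos|force"
python3 -m handwheel '[[-0.1,0,0.04,0,0,0,5],[0,0,0,0,0,0,5],[0,0,0,0,0,0,5],[0,0,0,0,0,0,5],[0,0,0,0,0,0,5]]'| grep -E "pos|force"
python3 -m handwheel '[[-0.1,0,0.04,0,0,0,5],[0,0,0,0,0,0,5],[0,0,0,0,0,0,5],[0,0,0,0,0,0,5],[0,0,0,0,0,0,5]]'| grep -E "pos|force"
python3 -m handwheel '[[-0.1,0,0.04,0,0,0,5],[0,0,0,0,0,0,5],[0,0,0,0,0,0,5],[0,0,0,0,0,0,5],[0,0,0,0,0,0,5]]'| grep -E "pos|force"
```

```text
position: [580.1, 102.5, 11.5]
force: [0.2, 6.5, -0.6]
position: [580.2, 101.9, 11.4]
force: [-0.3, 8.4, 0.0]
position: [580.2, 101.8, 11.4]
force: [-1.6, 11.8, 0.7]
position: [580.2, 101.7, 11.4]
force: [-2.2, 13.9, 1.4]
```

Stalled at y=101.8, where predicted, with the force rising. A bit more press, then withdraw and look.

```bash
python3 -m handwheel '[[-0.15,0,0.06,0,0,0,5],[-0.1,0,0.04,0,0,0,5],[0,0,0,0,0,0,5],[0,0,0,0,0,0,5],[0,0,0,0,0,0,5]]'| grep -E "pos|force"
python3 -m handwheel '[[0.4,0,-0.14,0,0,0,5],[0.8,0,-0.28,0,0,0,5],[1.5,0,-0.53,0,0,0,5],[1.5,0,-0.53,0,0,0,5],[1.5,0,-0.53,0,0,0,5]]'| grep -E "pos|force"
python3 -m handwheel '[[1,0,-0.4,0,0,0,5],[1,0,-0.4,0,0,0,5],[0,0,-0.5,0,0,0,5],[0,0,0,0,0,0,5],[0,0,0,0,0,0,5]]'| grep -E "pos|force"
python3 - <<'E'
from h import *;import cv2
a=robot.read_camera("top")[140:210,290:383,::-1];a=cv2.resize(a,(797,600),interpolation=cv2.INTER_CUBIC);cv2.imwrite("pics/g.png",a)
E
```

```text
position: [580.3, 101.5, 11.4]
force: [-3.5, 23.2, 3.5]
position: [578.6, 155.3, 11.1]
force: [-0.3, 0.2, -0.3]
position: [578.2, 178.4, 16.6]
force: [0.1, -0.0, 0.1]
```

View pics/g.png

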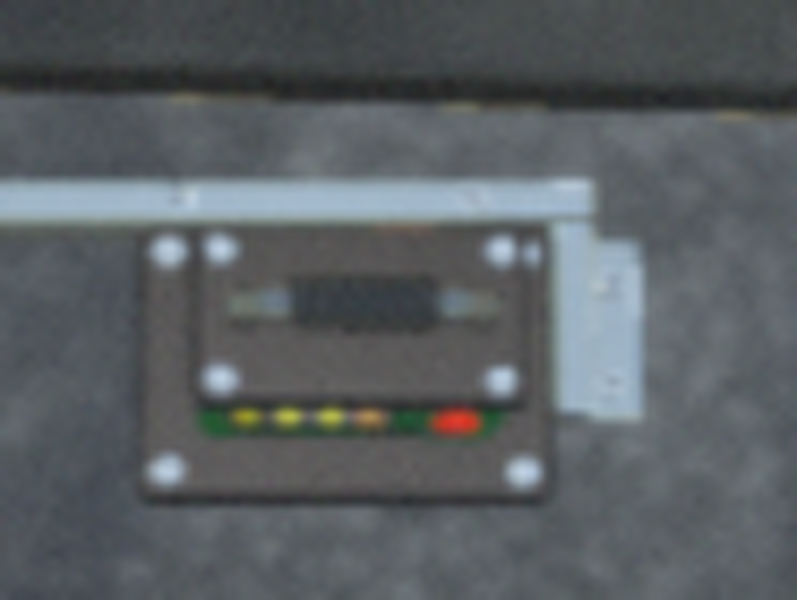

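Crop g: the right side is flush along the stop (column 551). The back reads flush to within about 1 mm, with the copper edge still visible at (405,225). To be sure, I press the front once more low on its middle, with the tool vertical and the back of one open finger. First: raise, untilt and go round.

```bash
python3 -m handwheel '[[0.5,-2,-2,0,0,0,5],[0,-2.5,-2,0,0.07,0,5],[0,-2.5,-2,0,0.07,0,5],[0,-2.5,-2,0,0.07,0,5],[0,-2.5,-2,0,0.07,0,5]]'| grep -E "pos|force"
python3 go.py 440 18 100 91.5 0
```

```text
position: [456.6, 206.3, 112.3]
force: [0.1, -0.2, 0.8]
t 23.68 pos [456.6 206.3 112.3] F [ 0.1 -0.2  0.8] grip 0.58 q [ 0.24  0.56  1.83 -0.09  0.77  0.28]
tool shift cm [-18.68  -2.08   2.4 ] rotvec [-0.006  0.062 -0.003] toolx [-0.023  0.998 -0.062] tooly [ 1.     0.023 -0.006] toolz [-0.004 -0.062 -0.998]
```

```bash
python3 -m handwheel '[[-2.6,-0.4,0,0,0.03,0,8.5],[-2.6,-0.4,0,0,0.03,0,8.5],[-2.6,-0.4,0,0,0,0,8.5],[-2.6,-0.3,0,0,0,0,8.5],[-2.6,-0.3,0,0,0,0,8.5]]' 120| grep -E "pos|force"
python3 -m handwheel '[[-2.6,0,0,0,0,0,8.5],[-2.6,0,0,0,0,0,8.5],[0,0,0,0,0,0,8.5],[0,0,0,0,0,0,8.5],[0,0,0,0,0,0,8.5]]'| grep -E "pos|force"
python3 go.py 440 18 12 91.5 0
```

```text
position: [442.3, 74.4, 114.9]
force: [0.4, -0.1, 0.1]
position: [443.7, 24.1, 114.8]
force: [-1.0, 0.6, 0.1]
t 24.52 pos [443.7  24.1 114.8] F [-1.   0.6  0.1] grip 1.0 q [-0.19  0.5   1.98 -0.01  0.67 -0.21]
tool shift cm [-0.55 -0.32 10.29] rotvec [-0.006  0.005 -0.005] toolx [-0.022  1.    -0.005] tooly [ 1.     0.022 -0.006] toolz [-0.006 -0.005 -1.   ]
```

```bash
python3 -m handwheel '[[-0.3,0,2,-0.07,0,0,8.5],[-0.3,0,2,-0.07,0,0,8.5],[0,0,2,0,0,0,8.5],[0,0,2,0,0,0,8.5],[0,0,1.5,0,0,0,8.5]]'| grep -E "pos|force"
python3 -m handwheel '[[0,0,0,0,0,0,8.5],[0,0,0,0,0,0,8.5],[0,0,0,0,0,0,8.5],[0,0,0,0,0,0,8.5],[0,0,0,0,0,0,8.5]]'| grep -E "pos|force"
python3 go.py 475 18 6 91.5 0
```

```text
position: [452.1, 19.2, 19.2]
force: [0.2, -0.6, -0.4]
position: [453.1, 18.2, 21.3]
force: [0.4, 0.2, 0.6]
t 25.35 pos [453.1  18.2  21.3] F [0.4 0.2 0.6] grip 0.99 q [-0.23  0.7   2.11  0.15  0.2  -0.39]
tool shift cm [-0.06  1.96  1.82] rotvec [ 0.136  0.006 -0.002] toolx [-0.024  1.    -0.005] tooly [0.99  0.024 0.136] toolz [ 0.136 -0.002 -0.991]
```

```bash
python3 -m handwheel '[[0,-0.1,0.5,0,0,0,8.5],[0,-0.1,0.5,0,0,0,8.5],[0,0.4,0.55,0,0,0,8.5],[0,0.7,0.1,0,0,0,8.5],[0,0.7,0.1,0,0,0,8.5]]'| grep -E "pos|force"
python3 -m handwheel '[[0,0.5,0.07,0,0,0,8.5],[0,0.4,0.06,0,0,0,8.5],[0,0,0,0,0,0,8.5],[0,0,0,0,0,0,8.5],[0,0,0,0,0,0,8.5]]'| grep -E "pos|force"
python3 -m handwheel '[[0,0.2,0.03,0,0,0,8.5],[0,0.2,0.03,0,0,0,8.5],[0,0,0,0,0,0,8.5],[0,0,0,0,0,0,8.5],[0,0,0,0,0,0,8.5]]'| grep -E "pos|force"
python3 go.py 484 18 6 91.5 0
```

```text
position: [471.5, 18.3, 4.7]
force: [0.2, 1.0, 0.8]
position: [479.6, 18.7, 5.1]
force: [-0.0, 1.0, -0.2]
position: [484.0, 18.7, 5.0]
force: [0.3, -0.7, -1.0]
t 26.6 pos [484.   18.7   5. ] F [ 0.3 -0.7 -1. ] grip 1.0 q [-0.21  0.75  2.03  0.11  0.23 -0.34]
tool shift cm [-0.07  0.01 -0.1 ] rotvec [ 0.134  0.005 -0.003] toolx [-0.023  1.    -0.005] tooly [0.991 0.023 0.134] toolz [ 0.134 -0.002 -0.991]
```

```bash
for i in 1 2; do :; done
python3 -m handwheel '[[0,0.2,0.03,0,0,0,8.5],[0,0,0,0,0,0,8.5],[0,0,0,0,0,0,8.5],[0,0,0,0,0,0,8.5],[0,0,0,0,0,0,8.5]]'| grep -E "pos|force"
python3 -m handwheel '[[0,0.2,0.03,0,0,0,8.5],[0,0,0,0,0,0,8.5],[0,0,0,0,0,0,8.5],[0,0,0,0,0,0,8.5],[0,0,0,0,0,0,8.5]]'| grep -E "pos|force"
python3 -m handwheel '[[0,0.15,0.02,0,0,0,8.5],[0,0,0,0,0,0,8.5],[0,0,0,0,0,0,8.5],[0,0,0,0,0,0,8.5],[0,0,0,0,0,0,8.5]]'| grep -E "pos|force"
```

```text
position: [486.1, 18.7, 5.0]
force: [-0.6, 0.3, -0.7]
position: [486.5, 19.1, 4.8]
force: [-6.3, -1.1, 2.3]
position: [486.5, 19.3, 4.7]
force: [-7.3, -2.3, 5.0]
```

```bash
python3 -m handwheel '[[0,0.15,0.02,0,0,0,8.5],[0,0.15,0.02,0,0,0,8.5],[0,0,0,0,0,0,8.5],[0,0,0,0,0,0,8.5],[0,0,0,0,0,0,8.5]]'| grep -E "pos|force"
python3 -m handwheel '[[0,0.15,0.02,0,0,0,8.5],[0,0.15,0.02,0,0,0,8.5],[0,0,0,0,0,0,8.5],[0,0,0,0,0,0,8.5],[0,0,0,0,0,0,8.5]]'| grep -E "pos|force|grip"
```

```text
position: [486.5, 19.9, 4.6]
force: [-12.6, -4.4, 7.8]
position: [486.4, 20.5, 4.4]
force: [-18.3, -5.0, 11.5]
grip_width: 0.996
```

It stays stalled at 486.5 with 18 N, more than sliding needs, so the back is on the rail. The tool drifted about 1.8 mm to +y, so I'll check the stop side after retreating.

```bash
python3 -m handwheel '[[0,-0.8,-0.1,0,0,0,8.5],[0,-1,-0.1,0,0,0,8.5],[0,-1.2,-0.2,0,0,0,8.5],[0,-1.2,-1,0,0,0,8.5],[0,0,-2.5,0.07,0,0,8.5]]'| grep -E "pos|force"
python3 -m handwheel '[[0,0,-3,0.07,0,0,8.5],[0,0,-3,0,0,0,8.5],[0,0,-3,0,0,0,8.5],[0,0,-3,0,0,0,8.5],[0,0,-3,0,0,0,8.5]]'| grep -E "pos|force"
python3 -m handwheel '[[-3,0,-1,0,0,0,8.5],[-3,0,-1,0,0,0,8.5],[-3,0,0,0,0,0,8.5],[-3,0,0,0,0,0,8.5],[-3,0,0,0,0,0,8.5]]'| grep -E "pos|force"
python3 -m handwheel '[[-3,0,0,0,0,0,8.5],[-3,0,0,0,0,0,8.5],[-3,0,0,0,0,0,8.5],[-3,0,0,0,0,0,8.5],[-3,0,0,0,0,0,8.5]]'| grep -E "pos|force"
python3 -m handwheel '[[-3,0,0,0,0,0,8.5],[-3,0,0,0,0,0,8.5],[-3,0,0,0,0,0,8.5],[0,0,0,0,0,0,8.5],[0,0,0,0,0,0,8.5]]'| grep -E "^t|pos|force"
python3 - <<'E'
from h import *;import cv2
T=robot.read_camera("top")[:,:,::-1];S=robot.read_camera("side")[:,:,::-1]
cv2.imwrite("pics/top2.png",T);cv2.imwrite("pics/side2.png",S)
a=cv2.resize(T[150:215,295:383],(797,589),interpolation=cv2.INTER_CUBIC)
cv2.imwrite("pics/i.png",a)
print(np.abs(T[155:250,370:520].astype(int)-cv2.imread("pics/top0.png")[155:250,370:520]).mean())
E
```

```text
position: [442.2, 19.1, 35.6]
force: [-0.6, 1.2, -0.7]
position: [448.9, 18.7, 189.0]
force: [0.5, -0.5, -1.3]
position: [452.4, -133.1, 208.7]
force: [0.3, 0.5, -0.0]
position: [455.4, -283.5, 208.8]
force: [-0.3, 0.3, 0.2]
t: 30.77
position: [457.1, -373.5, 208.9]
force: [-0.5, 0.3, 0.6]
15.12945029239766
```

View pics/i.png

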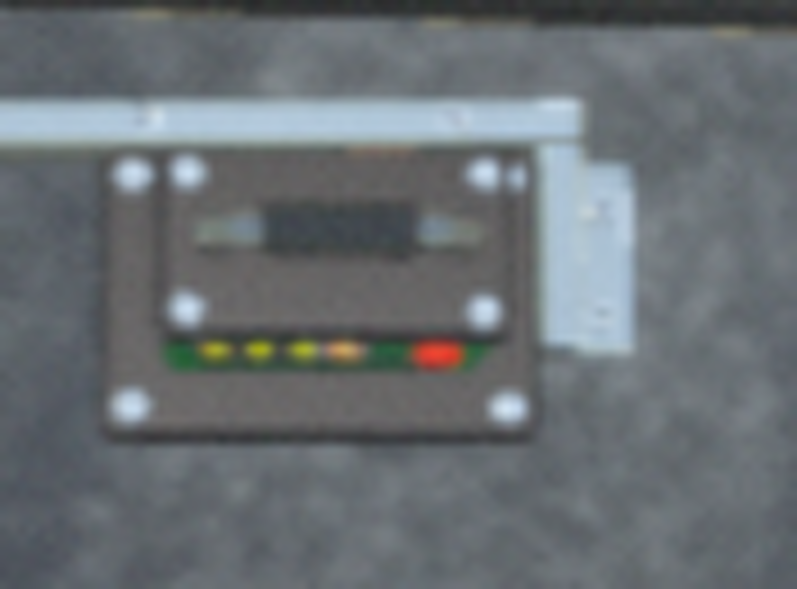

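View pics/side2.png

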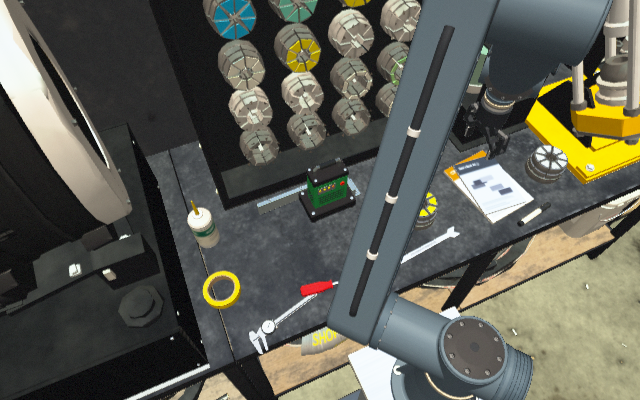

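Crop i shows the pack in the corner: back at row 147, right edge at column 537 against the stop at 540. The side view shows bottle, ring, screwdriver and die undisturbed. I check numerically whether the last press shifted it off the stop.

Run:
```python
from h import *;import cv2
g=cv2.imread("pics/g.png",0);T=cv2.imread("pics/top2.png",0)[140:210,290:383]
t=cv2.resize(T,(797,600),interpolation=cv2.INTER_CUBIC)
def sh(nm,x0,y0,x1,y1):
    r=cv2.matchTemplate(t[y0-25:y1+25,x0-25:x1+25],g[y0:y1,x0:x1],cv2.TM_CCOEFF_NORMED);_,m,_,p=cv2.minMaxLoc(r)
    print(nm,"shift mm(right,down)",((p[0]-25)/8.57*3.0,(p[1]-25)/8.57*3.0),round(m,3))
sh("pack base L",120,215,190,520);sh("pack front",120,430,570,520);sh("pack top",190,225,530,440);sh("stop",560,235,660,430);sh("rail",30,170,600,215)
T0=cv2.imread("pics/top0.png");T2=cv2.imread("pics/top2.png")
for nm,c in(("bottle",(204,167,22)),("die",(406,232,24)),("tin",(425,172,20)),("ring",(205,227,22)),("driver",(285,264,25))):
    x,y,h=c;a=T0[y-h:y+h,x-h:x+h];b=T2[y-h-5:y+h+5,x-h-5:x+h+5]
    _,m,_,p=cv2.minMaxLoc(cv2.matchTemplate(b,a,cv2.TM_CCOEFF_NORMED));print(nm,p[0]-5,p[1]-5,round(m,2))
```

```text
pack base L shift mm(right,down) (0.0, 0.0) 0.995
pack front shift mm(right,down) (0.0, 0.0) 0.991
pack top shift mm(right,down) (0.0, 0.0) 0.979
stop shift mm(right,down) (0.0, 0.0) 0.999
rail shift mm(right,down) (0.0, 0.0) 0.999
bottle 0 0 1.0
die 0 0 1.0
tin 0 0 1.0
ring 0 0 1.0
driver 0 0 1.0
```

The last press did not move the pack, the bystanders have not moved, and the arm is clear at 31 s. I hand in.

```bash
python3 -c "
from workcell import robot
print(robot.close_job())"
```

```text
the job is handed in; nothing more can be done
None
```

The battery pack is in its charging corner, back against the rail and right side against the end stop. I handed the job in at about 31 s, with the arm clear of everything.

**How I pushed it:** I used the fingers as a two-point pusher about 20–25 mm above the bench. I pushed the front until the back met the rail, then slid it along the rail by its left side to the stop. Last, I pressed the front once more.

**Contact checks:**
- **Stop:** the pushing tool stalled while the force rose to 23 N.
- **Rail:** it stalled at 15 N in the first push and 18 N in the final press. Sliding needs at most 14 N.

**Camera checks:** the pictures show the pack upright and square in the corner. The final press moved it by nothing measurable. The bottle, tin, die, ring and screwdriver match their starting places.

**Less certain:**
- **Flushness:** the top camera resolves only about 1 mm, so it rests mainly on the force stalls.
- **Side push:** for part of it the force on the tool pointed slightly down (up to 4 N). I corrected for that and saw no lifting in the pictures.
- **Final press:** the tool drifted about 2 mm sideways, but the pack did not follow.

I viewed 10 pictures in all.

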